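# Clamp a hex tube rest in the vise and cradle a tube on it

## Task

Set up the tube rest: stand the aluminium hex post upright on the bed of the blue vise, midway along the jaws, turned so that its V-groove runs parallel to the jaws, and push the sliding jaw home so that the post's flats are held square and tight between both jaws. Then take the orange-capped tube that lies on the table and lay it lengthwise in the groove so that it balances there with both ends overhanging, and let go. Leave the blue-capped tube beside it, the brown bottle and the tape roll where they are.

Things in the scene. Friction and masses are not known exactly. Their poses are not given: they have to be found in the camera images.
- vise: Blue bench vise fixed to the table. Origin at table height, mid-width of the jaws; x runs along the jaws, y is the closing direction. Base 80 mm in x, y -130 to +65 mm; its top (the bed) is 20 mm above the table. Jaws 70 mm wide, 25 mm above the bed, centred on x = 0. Fixed jaw: face at y = +35 mm, 27 mm thick. Sliding jaw: face at y = -41 mm plus the joint value, 24 mm thick.
- jaw (a joint): Travel of the sliding jaw towards the fixed jaw, m: 0 fully open (76 mm between the faces), starts at 0 to 0.012, grows as it closes; 0.034 when tight on the post's flats (42 mm), 0.055 at its stop. It stays where it is left: about 5 N of friction, plus that of the post when it is pushed along the bed.
- jaw_knob (a point): Middle of the black upright knob of the sliding jaw: 20 mm in diameter, 32 to 70 mm above the table; this point is 51 mm up and 70 mm behind the sliding jaw's face. Pinch it from above and push it along the vise's +y. Axes as the vise's.
- hex_post_mid (a point): Loose aluminium hex post, upright, 42 mm across flats, 48 mm across corners, 100 mm high, 0.2 to 0.4 kg, any yaw. This point is its centre, 50 mm above its foot; z up; x along the V-groove in its top (corner to corner); y square to the pair of flats parallel to the groove, the other pairs being 60 degrees round. Groove 90 degrees, 13 mm deep, 26 mm wide. Grip it 75 to 85 mm up.
- orange_tube_mid (a point): Loose white tube with an orange cap, lying on the table: 114 mm long, 15.6 mm in diameter, cap 19 mm in diameter, 14 mm long. This point is its centre, on the axis, 57 mm from the tip; z runs along it towards the cap (cap middle at +50 mm). It balances within 10 mm of this point. In the groove its axis lies 98 mm above the post's foot.
- blue_tube_mid (a point): The same kind of tube with a blue cap, lying on the table beside the orange-capped one (the two may be swapped); leave it alone. Same axes.
- brown_bottle: Small brown bottle with a black cap, 34 mm in diameter, 63 mm high, standing at the left; leave it alone. Origin under its centre.
- tape: Roll of tape lying flat at the left rear, 61 mm in diameter, 19 mm high; leave it alone. Origin under its centre.
Not all that is in view belongs to the job. What is shaped like the part that bears orange_tube_mid but black or yellow is not meant.

How it is judged (in metres and radians):
On the way:
1. the hex post is clamped square between the jaws, the orange-capped tube not yet lifted (z of hex_post_mid in the frame of vise between 0.067 and 0.073 m and x of hex_post_mid in the frame of vise between -0.015 and 0.015 m and angle between the x axis of hex_post_mid and the x axis of vise, either way round below 0.061 rad and angle between hex_post_mid's own z axis and vertical below 0.052 rad and value of joint jaw between 0.0322 and 0.036 m and height (world z) of orange_tube_mid below 0.04 m), for 0.2 s.
At the end, for the whole second after the job is handed in: Post upright (3 deg) on the vise bed, within 15 mm of mid-jaw, groove parallel to the jaws (3.5 deg), jaw closed on its flats (0.0322 to 0.036). Orange-capped tube at rest in the groove: centre within 22 mm along, 3 mm across, axis 94 to 101 mm above the post's foot, within 4 deg of the groove (z of hex_post_mid in the frame of vise between 0.067 and 0.073 m and x of hex_post_mid in the frame of vise between -0.015 and 0.015 m and angle between the x axis of hex_post_mid and the x axis of vise, either way round below 0.061 rad and angle between hex_post_mid's own z axis and vertical below 0.052 rad and value of joint jaw between 0.0322 and 0.036 m and x of orange_tube_mid in the frame of hex_post_mid between -0.022 and 0.022 m and y of orange_tube_mid in the frame of hex_post_mid between -0.003 and 0.003 m and z of orange_tube_mid in the frame of hex_post_mid between 0.044 and 0.051 m and angle between the z axis of orange_tube_mid and the x axis of hex_post_mid, either way round below 0.07 rad and linear speed of orange_tube below 0.02 m/s and velocity of joint jaw below 0.005 m/s); the robot touches nothing.
It fails at once if the blue-capped tube is moved more than 30 mm (distance of blue_tube_mid from where it was at the start of the episode above 0.03 m).
It fails at once if the brown bottle is moved more than 30 mm (distance of brown_bottle from where it was at the start of the episode above 0.03 m).
It fails at once if the tape roll is moved more than 30 mm (distance of tape from where it was at the start of the episode above 0.03 m).
It also fails if it takes over 58 s, if anything falls off the work surface, if the arm or the gripper's body presses on something with over 40 N, if the wrist force passes 120 N, or if a joint passes its speed limit or range.

## Robot

A 6-joint arm with a two-finger parallel gripper is mounted at the origin on a cart in front of the work surface, level with it; the furniture and walls round the work are solid. World frame = base frame: x ahead of the robot, y to its left, z up, the work surface at z = 0. Lengths are in mm, angles in rad, forces in N, time in s.
With the tool pointing down it reaches from about 400 to 925 mm from the base axis. Payload 12.5 kg.
Tool frame: the origin (TCP) lies at the centre of the arm's flange, where the gripper is bolted on; the fingertips stand 190 mm ahead of it and the grasp point (between the pads) lies 171 mm ahead of it; z points along the fingers, y is the line along which they close (so a half turn about z gives the same grasp; the last joint's range is limited). The gripper opens to 95 mm and grips with 3 to 60 N. Pads are 20 mm wide; open, the fingers measure 119 mm over their backs; the gripper's body (75 mm by 180 mm) begins 59 mm behind the grasp point.
Start: joints at [1.105, 0.491, 1.559, -0, 1.092, -0.106], TCP at [220.031, 584.988, 404.761] pointing down, gripper open.
Joint ranges: [-3.1, 3.1], [-0.84, 2.19], [0.05, 2.79], [-1.13, 4.28], [0.06, 2.93], [-2.69, 2.69]. Speed limits (rad/s): [2.22, 2.22, 2.79, 3.14, 3.14, 3.14].

## Interface

Orientations are given as [roll, pitch, yaw] about the fixed x, y, z axes, in that order (R = Rz(yaw) Ry(pitch) Rx(roll)).
In Python, from cell import env, read_camera, search_frame, cut_out gives the robot as it stands. The module is installed in compiled form; this text tells all that it offers.
- The arm moves only by the tool move_arm, never from a script. Its argument "commands" is a list of rows, each a list of 3 entries, a list of its own where there are three numbers: the shift along the world's x, y, z normalised to -1 to 1, where 1 is 0.03 m, then the turn about the world's z normalised to -1 to 1, where 1 is 0.08 rad, then the opening, from -1 (shut) to 1 (fully open), so that 0 is half open. A call has 1 to 20 rows; each row shifts and turns the commanded pose from where the row before left it; what a row does not reach is not made up. A row lasts 1/12 s, in which the tool goes at most 41.7 mm and 7.16 degrees, less where a joint would pass 70% of its speed; a pose out of reach is approached as far as the arm can. A call with a number of a shift or a turn outside -1 to 1 is refused whole. A call with a gripper value outside its range is refused whole. The fingers move at their own pace and stop on an object; the grip force is fixed at half the most. Time passes only in rows, so rows that do not move let the fingers close. It gives the time, the measured TCP pose, the force, the opening and the grip force at its end, in the units of the state.
- env.state(): the state, without advancing time (a new reading comes with each control period).
- read_camera(name): name is "scene" or "top" or "wrist"; returns a dict with "image" (384x512x3 uint8, red, green, blue), "fx", "fy", "cx", "cy" (pixels), "rvec" (rotation vector, rad) and "tvec" (3), from world to camera coordinates, as OpenCV has them. Camera axes: x right, y down, z forward; pixel columns grow to the right and rows downward; lengths in mm; the calibration is good to about 2 mm. The wrist camera is an equidistant fisheye: a pixel r from the principal point sees the ray r / f radians off the axis. A picture is of the moment at which its call begins. There is no depth.
- env.job_done(): hands the job in; it is judged then, once.
Trained networks look in a picture, given as the dict that the camera call returned (one of the last four; its "shot" number tells which), for a name from the list of things; names that differ only in an ending like _2 or _b are one class to them, and where a whole thing is asked for, a point or a joint stands for the part that bears it (a point fixed in the world has none). Each returns a list of dicts, best first, with "confidence" (0 to 1); they miss things now and then, are a little off and sometimes report something else, mostly with a low value. They report only what shows in the picture. A call takes as long as a camera call. They do not tell look-alikes from the thing itself.
- search_frame(thing, picture): "at" ([column, row] in pixels, amid what is visible of it).
- cut_out(thing, picture): "region" (384x512 bool, what is visible of it) and "at" ([column, row] in pixels, amid what is visible of it).
The state is a dict: "t": time; "joints": joint angles; "qvel": joint speeds; "tau": joint torques, N m; "eef_pos": TCP position; "tcp_rot": TCP orientation; "ft_force": force on the tool from outside, world axes, zero at the start; "moment": the same for the moment, N m; "opening": opening from 0.0 (shut) to 1.0 (fully open); "grip_force": force on a finger pad.
Only numpy, scipy, OpenCV 4.12 (cv2) and the standard library are available. Lean on these libraries where they do the work, as an engineer would, in place of code of your own. Each camera call takes 0.05 s, during which the arm holds its last target. There are 200 camera calls.

## Working session

There is one attempt and no reset: what is moved stays moved. The work goes in short steps, Python scripts to look and compute and a tool call to move; the robot and the scene stay as the last step left them, time stands still between calls to the robot, and variables do not carry over. Pictures are saved under pics/ and viewed, at most 10 in all, crops included, and the job is handed in when it is done.

Besides the shell and the picture viewer there is one more tool, called by a JSON object that holds its "method" and its "body". move_arm: Moves the arm, as the interface text tells. Its arguments: {"type":"object","properties":{"commands":{"type":"array","items":{"type":"array"}}},"required":["commands"]}

```bash
mkdir -p pics; cat > h.py <<'E'
import numpy as np, cv2
from cell import env, read_camera, search_frame, cut_out
def ray(p,uv):
    R=cv2.Rodrigues(np.array(p["rvec"],float))[0]; t=np.array(p["tvec"],float).ravel()
    x=(uv[0]-p["cx"])/p["fx"]; y=(uv[1]-p["cy"])/p["fy"]
    if p.get("fish"):
        r=np.hypot(x,y); s=np.sin(r)/r if r>1e-9 else 1; d=np.array([x*s,y*s,np.cos(r)])
    else: d=np.array([x,y,1.])
    return -R.T@t, R.T@d
def px2w(p,uv,z):
    c,d=ray(p,uv); return c+d*(z-c[2])/d[2]
def cam(n):
    p=read_camera(n); p["fish"]=(n=="wrist"); return p
def w2px(p,X):
    R=cv2.Rodrigues(np.array(p["rvec"],float))[0]; q=R@np.array(X,float)+np.array(p["tvec"],float).ravel()
    if p["fish"]:
        th=np.arctan2(np.hypot(q[0],q[1]),q[2]); f=th/max(np.hypot(q[0],q[1]),1e-9); x,y=q[0]*f,q[1]*f
    else: x,y=q[0]/q[2],q[1]/q[2]
    return np.array([p["cx"]+p["fx"]*x,p["cy"]+p["fy"]*y])
def save(p,n): cv2.imwrite("pics/"+n,p["image"][:,:,::-1])
E
python3 - <<'E'
from h import *
print(env.state())
for n in("top","scene"):
    p=cam(n); save(p,n+"0.png"); print(n,ray(p,(256,192)))
    for t,z in [("vise",20),("jaw_knob",70),("hex_post_mid",100),("orange_tube_mid",8),("blue_tube_mid",8),("brown_bottle",63),("tape",19)]:
        for r in search_frame(t,p)[:3]: print(t,np.round(r["at"]),round(r["confidence"],2),px2w(p,r["at"],z).round())
a=cv2.imread("pics/top0.png");b=cv2.imread("pics/scene0.png")
cv2.imwrite("pics/both.png",cv2.resize(np.vstack([a,b]),(400,600)))
E
```

```text
{'t': 0.0, 'joints': array([ 1.10539477e+00,  4.91557236e-01,  1.55943257e+00,  1.78469864e-06,
        1.09170461e+00, -1.05583562e-01]), 'qvel': array([ 0.00041244, -0.00126609,  0.0001844 ,  0.00091775,  0.00070336,
       -0.00013894]), 'tau': array([ 2.84691254e-03, -6.12626910e+01, -2.58173704e+01,  6.92936475e-02,
        4.82453650e-02, -1.10187218e-04]), 'eef_pos': array([220.02099483, 584.96149746, 404.16889092]), 'tcp_rot': array([-3.14049720e+00, -1.17685649e-04,  2.78177377e+00]), 'ft_force': array([0.16130421, 0.44935904, 0.90917467]), 'moment': array([ 0.00449353, -0.05029653, -0.02705595]), 'grip_force': 0.0, 'opening': 0.9996660919049608}
top (array([ 251.14064763,  -91.69822769, 1479.8862851 ]), array([ 0.18613139,  0.01201338, -0.98287496]))
vise [246. 209.] 0.79 [465. -41.  20.]
vise [322. 195.] 0.18 [ 522. -309.   20.]
jaw_knob [249. 212.] 0.54 [448. -54.  70.]
hex_post_mid [166. 200.] 0.69 [479. 223. 100.]
orange_tube_mid [232. 173.] 0.57 [597.  16.   8.]
blue_tube_mid [325. 198.] 0.62 [ 513. -319.    8.]
brown_bottle [122. 164.] 0.55 [603. 391.  63.]
tape [132. 136.] 0.55 [719. 378.  19.]
scene (array([   34.42981931, -1102.40203634,   560.3574724 ]), array([ 0.42767882,  0.81032799, -0.40060123]))
vise [221. 204.] 0.72 [451. -41.  20.]
jaw_knob [224. 202.] 0.56 [ 424. -135.   70.]
hex_post_mid [203. 170.] 0.52 [447. 117. 100.]
orange_tube_mid [239. 246.] 0.7 [ 396. -311.    8.]
orange_tube_mid [346. 282.] 0.69 [ 557. -587.    8.]
```

View pics/top0.png

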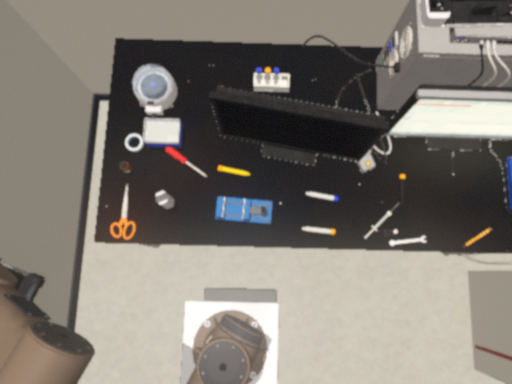

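View pics/scene0.png

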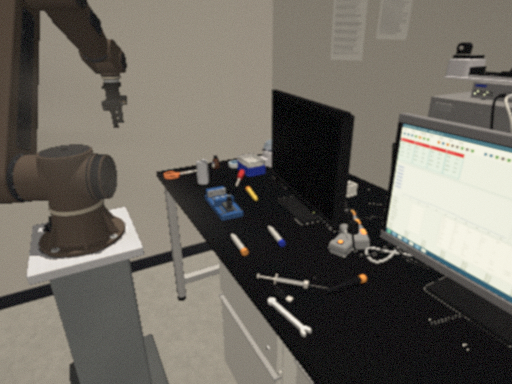

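The top view shows the vise at about (244,209) with its knob at (258,211), so the closing direction +y points left in the image. The hex post is at (165,200).

Candidates for the tube:
- White with orange cap at (319,231)
- White with blue cap at (322,196)
- Yellow one at (234,170)
- Pencil at (478,237)

By the description I choose (319,231). A crop will check it.

```bash
python3 - <<'E'
from h import *
p=cam("top"); w=cam("wrist"); 
a=p["image"][180:245,205:350]; b=p["image"][150:240,100:200]
a=cv2.resize(a,(780,350),interpolation=cv2.INTER_CUBIC)
cv2.imwrite("pics/crop.png",a[:,:,::-1]); 
print("orange",px2w(p,(319,231),8),"cap",px2w(p,(333,231),8),"blue",px2w(p,(322,196),8))
print("vise",px2w(p,(244,209),45),"knob",px2w(p,(258,211),70),"post",px2w(p,(165,200),80))
print(ray(w,(w["cx"],w["cy"])),w["fx"],w["cx"],w["cy"])
E
```

```text
orange [ 396.64655523 -298.70988323    8.        ] cap [ 397.90030262 -348.0017412     8.        ] blue [ 521.79099958 -309.4949802     8.        ]
vise [462.1647315  -34.57320691  45.        ] knob [452.91260907 -83.11678901  70.        ] post [480.52111384 230.34198591  80.        ]
(array([140.74541692, 615.00491286, 384.36228277]), array([ 0.27714003, -0.10399628, -0.95518489])) 297.3186396354542 256.16355115161576 192.7530158104768
```

View pics/crop.png

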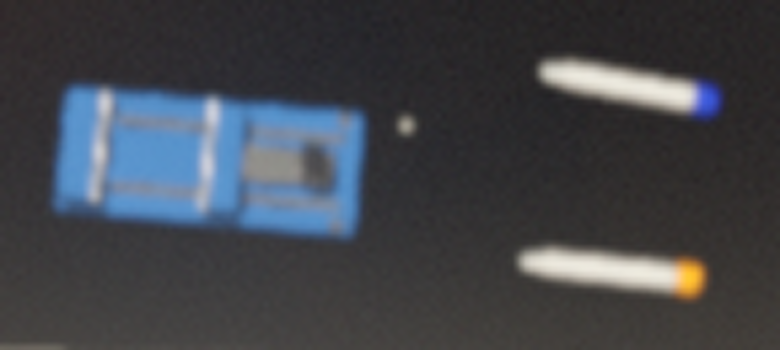

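{"method": "move_arm", "body": {"commands": [[[0.55, -0.85, 0], 0, 1], [[0.55, -0.85, 0], 0, 1], [[0.55, -0.85, 0], 0, 1], [[0.55, -0.85, 0], 0, 1], [[0.55, -0.85, 0], 0, 1], [[0.55, -0.85, 0], 0, 1], [[0.55, -0.85, 0], 0, 1], [[0.55, -0.85, 0], 0, 1], [[0.55, -0.85, 0], 0, 1], [[0.55, -0.85, 0], 0, 1], [[0.55, -0.85, 0], 0, 1], [[0.55, -0.85, 0], 0, 1], [[0.55, -0.85, 0], 0, 1], [[0.55, -0.85, 0], 0, 1], [[0, 0, 0], 0, 1]]}}

```text
t: 2.15
eef_pos: [453.1, 224.9, 404.8]
tcp_rot: [3.142, 0.001, 2.779]
ft_force: [1.0, 0.6, 0.1]
opening: 1.005
grip_force: 0.0
```

The crop shows a white tube with an orange cap, cap to the right at crop (690,278). The blue-capped one is above it at (708,98). In the vise the fixed jaw is at left (103,145), the sliding jaw at (212,150) and the knob at (318,165). Next is a wrist look at the post.

```bash
python3 - <<'E'
from h import *
w=cam("wrist"); save(w,"w1.png")
for t,z in [("hex_post_mid",50),("vise",20),("jaw_knob",51)]:
    for r in search_frame(t,w)[:2]: print(t,np.round(r["at"]),round(r["confidence"],2),px2w(w,r["at"],z).round())
E
```

```text
hex_post_mid [281. 201.] 0.92 [492. 242.  50.]
hex_post_mid [385. 269.] 0.35 [641. 348.  50.]
vise [117. 229.] 0.85 [460.   6.  20.]
jaw_knob [ 87. 239.] 0.75 [450. -29.  51.]
```

View pics/w1.png

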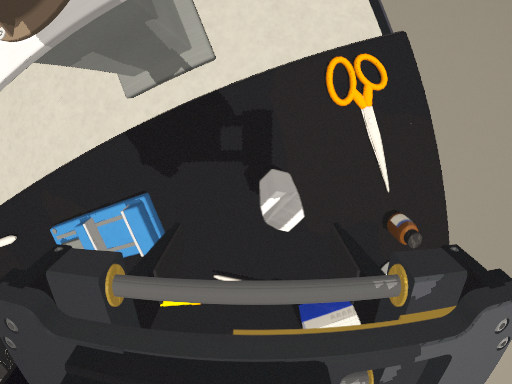

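The wrist view shows the post at (281,200), the vise at (110,228), the scissors at (365,110) and the bottle at (403,228). I'll rectify the planes of the post top and the jaw tops.

```bash
cat >> h.py <<'E'
def rect(p,cx,cy,z,half,S):
    """top-down map: row0 = x max, col0 = y max ; S px/mm"""
    n=int(2*half*S); m=np.zeros((n,n,2),np.float32)
    for i in range(n):
        for j in range(n): m[i,j]=w2px(p,(cx+half-i/S,cy+half-j/S,z))
    im=cv2.remap(p["image"],m,None,cv2.INTER_CUBIC)
    for k in range(0,int(2*half),10):
        cv2.line(im,(int(k*S),0),(int(k*S),6 if k%50 else 14),(255,255,0),1);cv2.line(im,(0,int(k*S)),(6 if k%50 else 14,int(k*S)),(255,255,0),1)
    return im
E
python3 - <<'E'
from h import *
w=cam("wrist")
a=rect(w,480,230,100,50,4); b=rect(w,465,-15,45,100,2)
cv2.imwrite("pics/r1.png",np.hstack([a,b])[:,:,::-1])
E
```

```text
(no output)
```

View pics/r1.png

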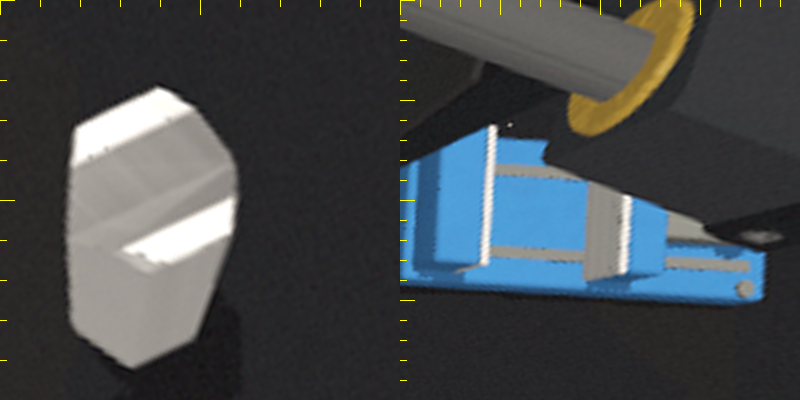

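Measured from the rectified view:
- **Post:** centre about (485,242). The corner span of 46 mm and flats of 41.5 mm agree with the given sizes. The groove runs at about 114° in world.
- **Vise:** origin about (465.5,5), yaw about -3°, gap 64 mm, so the jaw is at about 0.012.

I'll grip across the groove-parallel flats at tool yaw 114°.

{"method": "move_arm", "body": {"commands": [[[0.107, 0.057, 0], -0.986, 1], [[0.107, 0.057, 0], -0.986, 1], [[0.107, 0.057, 0], -0.986, 1], [[0.107, 0.057, 0], -0.986, 1], [[0.107, 0.057, 0], -0.986, 1], [[0.107, 0.057, 0], -0.986, 1], [[0.107, 0.057, 0], -0.986, 1], [[0.107, 0.057, 0], -0.986, 1], [[0.107, 0.057, 0], -0.986, 1], [[0.107, 0.057, 0], -0.986, 1], [[0, 0, -0.7], 0, 1], [[0, 0, -0.7], 0, 1], [[0, 0, -0.7], 0, 1], [[0, 0, 0], 0, 1]]}}

```text
t: 3.57
eef_pos: [482.0, 245.9, 338.7]
tcp_rot: [-3.136, -0.0, 1.995]
ft_force: [-0.0, 0.0, -0.1]
opening: 0.996
grip_force: 0.0
```

```bash
python3 - <<'E'
from h import *
w=cam("wrist"); a=rect(w,485,242,100,50,4); b=rect(w,465,0,45,100,2)
cv2.imwrite("pics/r2.png",np.hstack([a,b])[:,:,::-1])
E
```

```text
(no output)
```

View pics/r2.png

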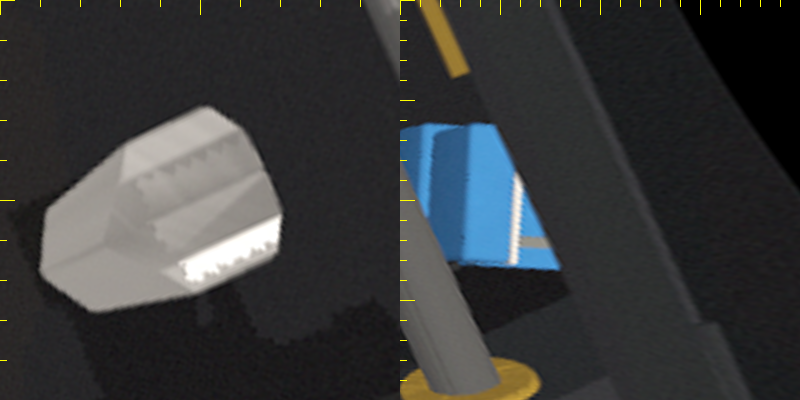

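The post's top is at about (485,242.5), in agreement with the first look. The tool is 3 mm off, so I'll correct, descend and grip.

{"method": "move_arm", "body": {"commands": [[[0.1, -0.115, 0], 0, 1], [[0, 0, -0.74], 0, 1], [[0, 0, -0.74], 0, 1], [[0, 0, -0.74], 0, 1], [[0, 0, -0.74], 0, 1], [[0, 0, 0], 0, 1], [[0, 0, 0], 0, -1], [[0, 0, 0], 0, -1], [[0, 0, 0], 0, -1], [[0, 0, 0], 0, -1], [[0, 0, 0], 0, -1], [[0, 0, 0], 0, -1], [[0, 0, 0], 0, -1], [[0, 0, 0], 0, -1]]}}

```text
t: 4.78
eef_pos: [486.1, 241.6, 253.1]
tcp_rot: [3.141, 0.0, 1.993]
ft_force: [0.2, 1.1, -0.9]
opening: 0.497
grip_force: 0.0
```

{"method": "move_arm", "body": {"commands": [[[0, 0, 0], 0, -1], [[0, 0, 0], 0, -1], [[0, 0, 0], 0, -1], [[0, 0, 0], 0, -1], [[0, 0, 0.8], 0, -1], [[0, 0, 0.8], 0, -1], [[0, 0, 0.8], 0, -1], [[0, 0, 0], 0, -1]]}}

```text
t: 5.45
eef_pos: [486.6, 241.8, 328.5]
tcp_rot: [3.136, 0.0, 1.993]
ft_force: [0.9, -0.0, -1.6]
opening: 0.438
grip_force: 29.9
```

{"method": "move_arm", "body": {"commands": [[[-0.049, -0.547, 0], 0.979, -1], [[-0.049, -0.547, 0], 0.979, -1], [[-0.049, -0.547, 0], 0.979, -1], [[-0.049, -0.547, 0], 0.979, -1], [[-0.049, -0.547, 0], 0.979, -1], [[-0.049, -0.547, 0], 0.979, -1], [[-0.049, -0.547, 0], 0.979, -1], [[-0.049, -0.547, 0], 0.979, -1], [[-0.049, -0.547, 0], 0.979, -1], [[-0.049, -0.547, 0], 0.979, -1], [[-0.049, -0.547, 0], 0.979, -1], [[-0.049, -0.547, 0], 0.979, -1], [[-0.049, -0.547, 0], 0.979, -1], [[-0.049, -0.547, 0], 0.979, -1], [[0, 0, 0], 0, -1], [[0, 0, 0], 0, -1]]}}

```text
t: 6.78
eef_pos: [465.4, 11.5, 324.2]
tcp_rot: [3.141, -0.001, 3.086]
ft_force: [-0.1, -0.4, -2.8]
opening: 0.438
grip_force: 29.9
```

```bash
python3 - <<'E'
from h import *
print({k:env.state()[k] for k in("eef_pos","tcp_rot","opening","ft_force")})
w=cam("wrist"); b=rect(w,465,-15,45,100,3); c=cv2.resize(w["image"],(200,150))
b[:150,:200]=c
cv2.imwrite("pics/r3.png",b[:,:,::-1])
E
```

```text
{'eef_pos': array([465.42687761,  11.46786091, 324.23373774]), 'tcp_rot': array([ 3.14135871e+00, -1.13207729e-03,  3.08632487e+00]), 'opening': 0.43803461462807725, 'ft_force': array([-0.13605655, -0.39080359, -2.81438872])}
```

View pics/r3.png

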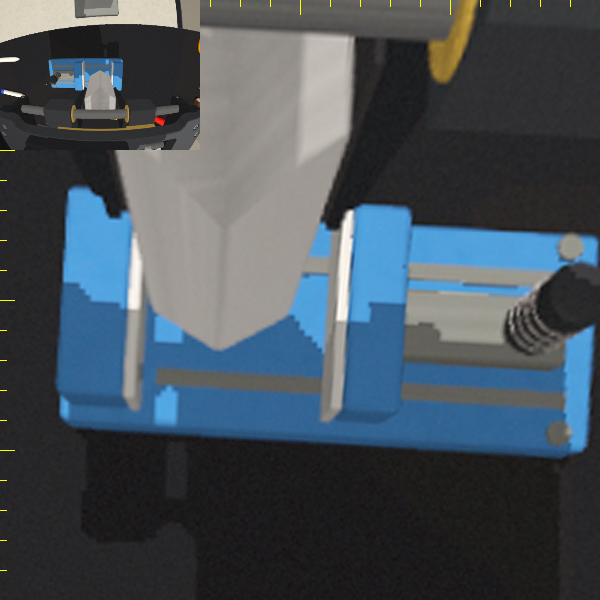

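The rectified z=45 plane shows the fixed jaw face at about column 144 (y≈38) and the sliding face at about column 333 (y≈-26). Jaw mid-width is at about row 301 (x≈465), and yaw is about -3.1°. The held post sits between the faces with 6 mm or more clearance, so I'll lower it.

{"method": "move_arm", "body": {"commands": [[[0, 0, -0.5], 0, -1], [[0, 0, -0.5], 0, -1], [[0, 0, -0.4], 0, -1], [[0, 0, -0.15], 0, -1], [[0, 0, -0.1], 0, -1], [[0, 0, 0], 0, -1], [[0, 0, 0], 0, -1]]}}

```text
t: 7.42
eef_pos: [465.7, 12.2, 275.8]
tcp_rot: [3.142, 0.0, 3.089]
ft_force: [-0.5, -0.3, -2.0]
opening: 0.441
grip_force: 29.9
```

{"method": "move_arm", "body": {"commands": [[[0, 0, -0.05], 0, -1], [[0, 0, -0.04], 0, -1], [[0, 0, 0], 0, -1], [[0, 0, 0], 0, -1]]}}

```text
t: 7.75
eef_pos: [465.6, 11.9, 273.0]
tcp_rot: [3.142, 0.001, 3.089]
ft_force: [0.3, 0.8, -1.7]
opening: 0.442
grip_force: 29.9
```

{"method": "move_arm", "body": {"commands": [[[0, 0, -0.04], 0, -1], [[0, 0, 0], 0, -1], [[0, 0, 0], 0, -1]]}}

```text
t: 8.0
eef_pos: [465.6, 11.8, 272.8]
tcp_rot: [-3.141, 0.001, 3.09]
ft_force: [-4.6, -1.3, 17.2]
opening: 0.44
grip_force: 30.0
```

Contact at 17 N. I'll ease off, release, rise, turn and head over the knob.

{"method": "move_arm", "body": {"commands": [[[0, 0, 0.03], 0, -1], [[0, 0, 0], 0, 0.4], [[0, 0, 0], 0, 0.4], [[0, 0, 0], 0, 0.4], [[0, 0, 0], 0, 0.4], [[0, 0, 0], 0, 0.4], [[0, 0, 0.5], 0, 0.4], [[0, 0, 0.9], 0, 0.4], [[0, 0, 0.9], 0, 0.4], [[0, 0, 0.9], 0, 0.4]]}}

```text
t: 8.83
eef_pos: [465.4, 11.9, 369.4]
tcp_rot: [3.141, -0.001, 3.089]
ft_force: [-0.1, -0.4, -0.4]
opening: 0.697
grip_force: 0.0
```

{"method": "move_arm", "body": {"commands": [[[-0.01, -0.18, 0], -0.982, 0.4], [[-0.01, -0.18, 0], -0.982, 0.4], [[-0.01, -0.18, 0], -0.982, 0.4], [[-0.01, -0.18, 0], -0.982, 0.4], [[-0.01, -0.18, 0], -0.982, 0.4], [[-0.01, -0.18, 0], -0.982, 0.4], [[-0.01, -0.18, 0], -0.982, 0.4], [[-0.01, -0.18, 0], -0.982, 0.4], [[-0.01, -0.18, 0], -0.982, 0.4], [[-0.01, -0.18, 0], -0.982, 0.4], [[-0.01, -0.18, 0], -0.982, 0.4], [[-0.01, -0.18, 0], -0.982, 0.4], [[-0.01, -0.18, 0], -0.982, 0.4], [[-0.01, -0.18, 0], -0.982, 0.4], [[-0.01, -0.18, 0], -0.982, 0.4], [[-0.01, -0.18, 0], -0.982, 0.4], [[-0.01, -0.18, 0], -0.982, 0.4], [[-0.01, -0.18, 0], -0.982, 0.4], [[-0.01, -0.18, 0], -0.982, 0.4], [[-0.01, -0.18, 0], -0.982, 0.4]]}}

```text
t: 10.5
eef_pos: [459.5, -96.4, 368.3]
tcp_rot: [-3.141, -0.0, 1.514]
ft_force: [0.2, 1.0, -0.4]
opening: 0.7
grip_force: 0.0
```

```bash
python3 - <<'E'
from h import *
print({k:env.state()[k] for k in("eef_pos","tcp_rot","opening","ft_force")})
w=cam("wrist"); b=rect(w,465,-40,70,100,3); c=cv2.resize(w["image"],(256,192))
cv2.imwrite("pics/r4.png",b[:,:,::-1]);save(w,"w4.png")
for t,z in [("jaw_knob",60)]:
    for r in search_frame(t,w)[:2]: print(t,np.round(r["at"]),round(r["confidence"],2),px2w(w,r["at"],z).round())
E
```

```text
{'eef_pos': array([459.51646489, -96.3658052 , 368.33828283]), 'tcp_rot': array([-3.14141063e+00, -7.48727214e-05,  1.51437374e+00]), 'opening': 0.7002170618187271, 'ft_force': array([ 0.19369613,  0.96743211, -0.35645777])}
jaw_knob [255. 139.] 0.88 [460. -46.  60.]
```

View pics/r4.png

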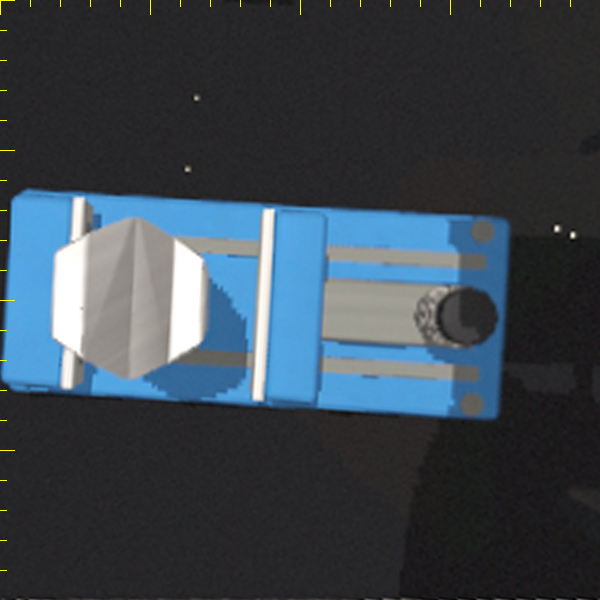

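The view is clear. The knob top centre is at (470,316), which is (459.7,-96.7), right under the tool. The post is upright at (130,300) with its groove parallel to the jaws. I'll descend and pinch.

{"method": "move_arm", "body": {"commands": [[[0, 0, -0.95], 0, 0.4], [[0, 0, -0.95], 0, 0.4], [[0, 0, -0.95], 0, 0.4], [[0, 0, -0.95], 0, 0.4], [[0, 0, -0.95], 0, 0.4], [[0, 0, 0], 0, -1], [[0, 0, 0], 0, -1], [[0, 0, 0], 0, -1], [[0, 0, 0], 0, -1], [[0, 0, 0], 0, -1], [[0, 0, 0], 0, -1], [[0, 0, 0], 0, -1], [[0, 0, 0], 0, -1], [[0, 0, 0], 0, -1], [[0, 0, 0], 0, -1], [[0, 0, 0], 0, -1], [[0, 0, 0], 0, -1], [[0, 0, 0], 0, -1]]}}

```text
t: 12.1
eef_pos: [459.9, -96.2, 226.5]
tcp_rot: [3.14, 0.0, 1.518]
ft_force: [1.4, 1.1, 6.8]
opening: 0.203
grip_force: 30.0
```

{"method": "move_arm", "body": {"commands": [[[0.008, 0.14, 0], 0, -1], [[0.008, 0.14, 0], 0, -1], [[0.008, 0.14, 0], 0, -1], [[0.008, 0.14, 0], 0, -1], [[0, 0, 0], 0, -1], [[0, 0, 0], 0, -1]]}}

```text
t: 12.6
eef_pos: [460.9, -79.2, 226.5]
tcp_rot: [3.14, 0.0, 1.518]
ft_force: [2.2, 2.6, 6.7]
opening: 0.205
grip_force: 30.0
```

{"method": "move_arm", "body": {"commands": [[[0.003, 0.05, 0], 0, -1], [[0.003, 0.05, 0], 0, -1], [[0.003, 0.05, 0], 0, -1], [[0, 0, 0], 0, -1]]}}

```text
t: 12.93
eef_pos: [461.1, -75.1, 226.5]
tcp_rot: [3.14, 0.001, 1.519]
ft_force: [0.4, -3.4, 6.3]
opening: 0.203
grip_force: 30.0
```

{"method": "move_arm", "body": {"commands": [[[0.002, 0.04, 0], 0, -1], [[0.002, 0.04, 0], 0, -1], [[0, 0, 0], 0, -1], [[0, 0, 0], 0, -1]]}}

```text
t: 13.27
eef_pos: [461.2, -72.8, 226.5]
tcp_rot: [3.14, 0.001, 1.518]
ft_force: [1.0, -4.9, 5.9]
opening: 0.208
grip_force: 30.0
```

{"method": "move_arm", "body": {"commands": [[[0.002, 0.035, 0], 0, -1], [[0.002, 0.035, 0], 0, -1], [[0, 0, 0], 0, -1], [[0, 0, 0], 0, -1]]}}

```text
t: 13.6
eef_pos: [461.3, -72.0, 226.5]
tcp_rot: [3.14, 0.002, 1.519]
ft_force: [-3.8, -23.9, 5.7]
opening: 0.204
grip_force: 30.0
```

It is tight at 24 N after 24 mm of travel. I'll check, then release.

{"method": "move_arm", "body": {"commands": [[[0, 0, 0], 0, 0.2], [[0, 0, 0], 0, 0.2], [[0, 0, 0], 0, 0.2], [[0, 0, 0], 0, 0.2], [[0, 0, 0], 0, 0.2], [[0, 0, 0.9], 0, 0.2], [[0, 0, 0.9], 0, 0.2], [[0, 0, 0.9], 0, 0.2], [[0, 0, 0.9], 0, 0.2], [[0, 0, 0.9], 0, 0.2], [[0, 0, 0], 0, 0.2]]}}

```text
t: 14.52
eef_pos: [461.4, -70.1, 365.1]
tcp_rot: [3.135, 0.002, 1.519]
ft_force: [1.2, 0.2, 0.6]
opening: 0.598
grip_force: 0.0
```

```bash
python3 - <<'E'
from h import *
print({k:env.state()[k] for k in("eef_pos","tcp_rot","opening","ft_force")})
w=cam("wrist"); b=rect(w,465,0,45,50,4); c=rect(w,465,0,120,50,4)
cv2.imwrite("pics/r5.png",np.hstack([b,c])[:,:,::-1])
E
```

```text
{'eef_pos': array([461.37323905, -70.14454149, 365.13087446]), 'tcp_rot': array([3.13503537e+00, 1.53678070e-03, 1.51879015e+00]), 'opening': 0.5980897193760418, 'ft_force': array([1.1505323 , 0.20925015, 0.58231756])}
```

View pics/r5.png

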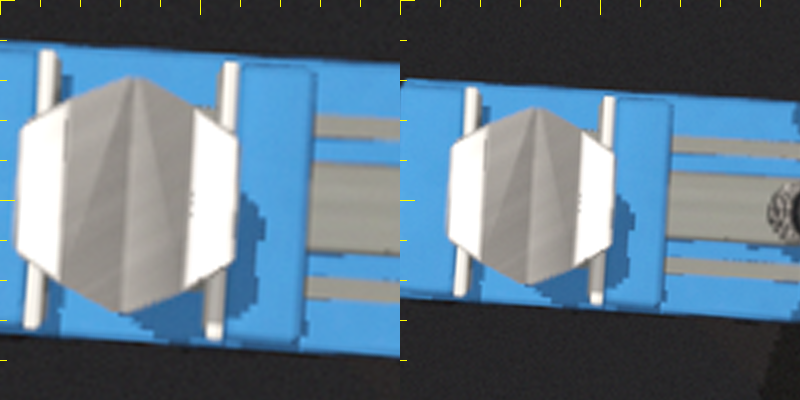

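In the rectified view the post fills the gap: the faces are 41 to 42 mm apart, and post and jaw mid-width are both at x≈466. The groove is parallel to the jaws. Post centre is (466,17.6), yaw about -3.3°. Next, over to the orange tube's tip side.

{"method": "move_arm", "body": {"commands": [[[-0.254, -0.8, -0.146], 0, 0.2], [[-0.254, -0.8, -0.146], 0, 0.2], [[-0.254, -0.8, -0.146], 0, 0.2], [[-0.254, -0.8, -0.146], 0, 0.2], [[-0.254, -0.8, -0.146], 0, 0.2], [[-0.254, -0.8, -0.146], 0, 0.2], [[-0.254, -0.8, -0.146], 0, 0.2], [[-0.254, -0.8, -0.146], 0, 0.2], [[0, 0, 0], 0, 0.2]]}}

```text
t: 15.32
eef_pos: [399.1, -265.1, 324.1]
tcp_rot: [-3.14, -0.001, 1.516]
ft_force: [-1.3, 1.1, 0.3]
opening: 0.6
grip_force: 0.0
```

```bash
python3 - <<'E'
from h import *
print({k:env.state()[k] for k in("eef_pos","tcp_rot","opening","ft_force")})
w=cam("wrist"); b=rect(w,415,-300,8,80,3.75)
cv2.imwrite("pics/r6.png",b[:,:,::-1])
for r in cut_out("orange_tube_mid",w)[:3]:
    ys,xs=np.nonzero(r["region"]); q=np.array([px2w(w,(u,v),8)[:2] for u,v in zip(xs,ys)],np.float32)
    (c,s,a)=cv2.minAreaRect(q); col=w["image"][ys,xs]
    k=(col[:,0].astype(int)-col[:,2]>90); kb=(col[:,2].astype(int)-col[:,0]>60)
    print(r["confidence"],c,s,a,k.sum(),kb.sum(),q[k].mean(0) if k.any() else "", [p.round(0).tolist() for p in cv2.boxPoints((c,s,a))])
E
```

```text
{'eef_pos': array([ 399.12031356, -265.08959029,  324.07872743]), 'tcp_rot': array([-3.14000280e+00, -8.74806923e-04,  1.51595856e+00]), 'opening': 0.600101655751016, 'ft_force': array([-1.27131239,  1.14960923,  0.27326158])}
0.55 (399.9942321777344, -293.8238525390625) (117.13660430908203, 17.08258056640625) 85.79448699951172 163 0 [ 396.0525  -344.69604] [[387.0, -352.0], [404.0, -353.0], [413.0, -236.0], [396.0, -235.0]]
```

View pics/r6.png

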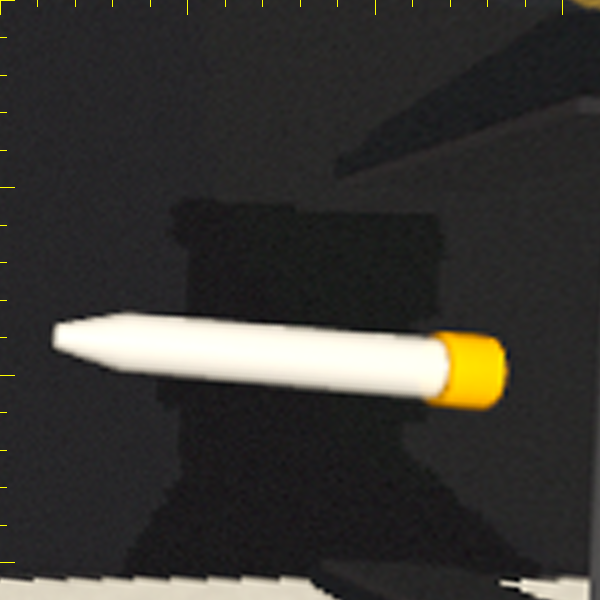

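The crop shows the orange tube's tip at (52,338), its taper until about (125,340), and the cap start at (440,370). The cap is toward -y.
- **Pose:** centre about (400.6,-291), axis about 265.7°.
- **Grip:** the tip is tapered, so I grip 32 mm from the centre on the cap side, clear of the post.

{"method": "move_arm", "body": {"commands": [[[-0.015, -0.95, 0], -0.25, 0.2], [[-0.015, -0.95, 0], 0, 0.2], [[0, 0, -0.9], 0, 0.2], [[0, 0, -0.9], 0, 0.2], [[0, 0, -0.9], 0, 0.2], [[0, 0, -0.9], 0, 0.2], [[0, 0, -0.5], 0, 0.2], [[0, 0, 0], 0, 0.2], [[0, 0, 0], 0, 0.2]]}}

```text
t: 16.17
eef_pos: [399.5, -318.5, 202.5]
tcp_rot: [-3.14, -0.001, 1.499]
ft_force: [0.5, 0.1, 0.1]
opening: 0.595
grip_force: 0.0
```

{"method": "move_arm", "body": {"commands": [[[-0.04, -0.13, -0.2], 0, 0.2], [[0, 0, -0.1], 0, 0.2], [[0, 0, 0], 0, -1], [[0, 0, 0], 0, -1], [[0, 0, 0], 0, -1], [[0, 0, 0], 0, -1], [[0, 0, 0], 0, -1], [[0, 0, 0], 0, -1], [[0, 0, 0], 0, -1], [[0, 0, 0], 0, -1], [[0, 0, 0], 0, -1], [[0, 0, 0], 0, -1], [[0, 0, 0], 0, -1]]}}

```text
t: 17.25
eef_pos: [398.0, -323.2, 193.9]
tcp_rot: [3.141, 0.0, 1.498]
ft_force: [0.2, -0.0, 1.2]
opening: 0.156
grip_force: 30.0
```

Held: opening 14.8 mm, so it is on the cylinder. I'll lift, swing over the post and look.

{"method": "move_arm", "body": {"commands": [[[0, 0, 0.5], 0, -1], [[0, 0, 1], 0, -1], [[0, 0, 1], 0, -1], [[0, 0, 1], 0, -1], [[0, 0, 1], 0, -1], [[0, 0, 0.6], 0, -1]]}}

```text
t: 17.75
eef_pos: [398.0, -323.1, 349.8]
tcp_rot: [3.139, 0.002, 1.498]
ft_force: [1.0, 0.2, 0.0]
opening: 0.161
grip_force: 30.0
```

{"method": "move_arm", "body": {"commands": [[[0.175, 0.5645, 0], 0.99, -1], [[0.175, 0.5645, 0], 0.99, -1], [[0.175, 0.5645, 0], 0.99, -1], [[0.175, 0.5645, 0], 0.99, -1], [[0.175, 0.5645, 0], 0.99, -1], [[0.175, 0.5645, 0], 0.99, -1], [[0.175, 0.5645, 0], 0.99, -1], [[0.175, 0.5645, 0], 0.99, -1], [[0.175, 0.5645, 0], 0.99, -1], [[0.175, 0.5645, 0], 0.99, -1], [[0.175, 0.5645, 0], 0.99, -1], [[0.175, 0.5645, 0], 0.99, -1], [[0.175, 0.5645, 0], 0.99, -1], [[0.175, 0.5645, 0], 0.99, -1], [[0.175, 0.5645, 0], 0.99, -1], [[0.175, 0.5645, 0], 0.99, -1], [[0.175, 0.5645, 0], 0.99, -1], [[0.175, 0.5645, 0], 0.99, -1], [[0.175, 0.5645, 0], 0.99, -1], [[0.175, 0.5645, 0], 0.99, -1]]}}

```text
t: 19.42
eef_pos: [503.1, 16.4, 346.9]
tcp_rot: [3.142, -0.0, 3.086]
ft_force: [0.6, -1.1, 0.2]
opening: 0.155
grip_force: 30.0
```

{"method": "move_arm", "body": {"commands": [[[0, 0, 0], 0, -1], [[0, 0, 0], 0, -1]]}}

```text
t: 19.58
eef_pos: [502.9, 15.9, 346.8]
tcp_rot: [3.142, -0.0, 3.082]
ft_force: [-0.4, -0.4, -0.4]
opening: 0.155
grip_force: 30.0
```

```bash
python3 - <<'E'
from h import *
s=env.state(); print({k:s[k] for k in("eef_pos","tcp_rot","opening","ft_force")})
w=cam("wrist"); b=rect(w,455,17,120,50,4); c=rect(w,455,17,s["eef_pos"][2]-186,50,4)
cv2.imwrite("pics/r7.png",np.hstack([b,c])[:,:,::-1])
E
```

```text
{'eef_pos': array([502.87279215,  15.93094409, 346.76861152]), 'tcp_rot': array([ 3.14156945e+00, -3.56523789e-04,  3.08223015e+00]), 'opening': 0.15498911178439334, 'ft_force': array([-0.42539451, -0.4407279 , -0.432796  ])}
```

View pics/r7.png

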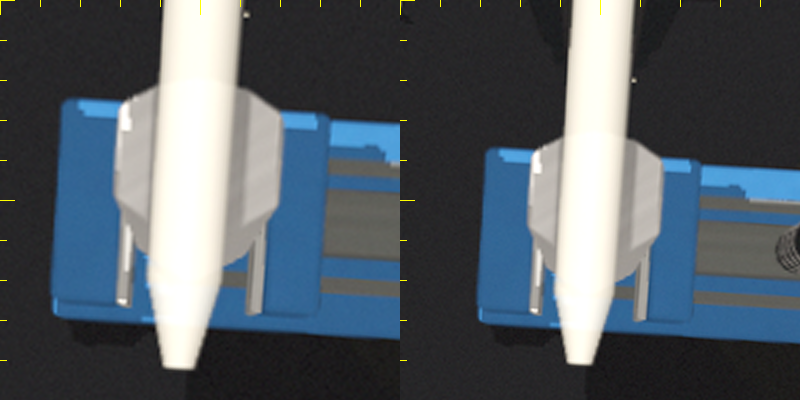

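(That was my last picture.) The tube axis at its height runs from (602,0) to the tip at (579,364), about 3.6°, parallel to the groove. It is centred within about 1 mm over the post, with the tube centre about 5 mm to the +x side. I'll lower it.

{"method": "move_arm", "body": {"commands": [[[0, -0.02, -0.5], 0, -1], [[0, 0, -0.5], 0, -1], [[0, 0, -0.3], 0, -1], [[0, 0, 0], 0, -1], [[0, 0, -0.05], 0, -1], [[0, 0, 0], 0, -1], [[0, 0, 0], 0, -1]]}}

```text
t: 20.22
eef_pos: [503.1, 14.7, 307.0]
tcp_rot: [3.142, 0.001, 3.082]
ft_force: [0.4, 0.4, 1.1]
opening: 0.154
grip_force: 30.0
```

{"method": "move_arm", "body": {"commands": [[[0, 0.01, -0.05], 0, -1], [[0, 0, -0.04], 0, -1], [[0, 0, 0], 0, -1], [[0, 0, 0], 0, -1]]}}

```text
t: 20.55
eef_pos: [503.0, 15.2, 303.9]
tcp_rot: [-3.142, 0.0, 3.082]
ft_force: [0.1, 0.3, 1.0]
opening: 0.155
grip_force: 30.0
```

{"method": "move_arm", "body": {"commands": [[[0, 0, -0.03], 0, -1], [[0, 0, -0.02], 0, -1], [[0, 0, 0], 0, -1], [[0, 0, 0], 0, -1]]}}

```text
t: 20.88
eef_pos: [503.1, 15.1, 302.7]
tcp_rot: [-3.141, 0.001, 3.083]
ft_force: [-0.0, -3.2, 8.0]
opening: 0.156
grip_force: 30.0
```

Contact in the groove. I'll ease up slightly and release.

{"method": "move_arm", "body": {"commands": [[[0, -0.015, 0.015], 0, -1], [[0, 0, 0], 0, -1], [[0, 0, 0], 0, -0.5], [[0, 0, 0], 0, -0.4], [[0, 0, 0], 0, -0.2], [[0, 0, 0], 0, -0.1], [[0, 0, 0], 0, 0], [[0, 0, 0], 0, 0], [[0, 0, 0], 0, 0], [[0, 0, 0.3], 0, 0], [[0, 0, 0.6], 0, 0], [[0, 0, 0.9], 0, 0], [[0, 0, 0.9], 0, 0], [[0, 0, 0], 0, 0]]}}

```text
t: 22.05
eef_pos: [503.3, 14.8, 388.6]
tcp_rot: [-3.141, 0.007, 3.082]
ft_force: [0.2, 0.1, 0.5]
opening: 0.5
grip_force: 0.0
```

```bash
python3 - <<'E'
from h import *
s=env.state(); print({k:s[k] for k in("eef_pos","opening","ft_force","t")})
w=cam("wrist")
for r in cut_out("orange_tube_mid",w)[:3]:
    ys,xs=np.nonzero(r["region"]); q=np.array([px2w(w,(u,v),118)[:2] for u,v in zip(xs,ys)],np.float32)
    c,sz,a=cv2.minAreaRect(q); print("tube",r["confidence"],np.round(c,1),np.round(sz,1),round(a,2))
for r in cut_out("hex_post_mid",w)[:2]:
    ys,xs=np.nonzero(r["region"]); q=np.array([px2w(w,(u,v),120)[:2] for u,v in zip(xs,ys)],np.float32)
    print("post",r["confidence"],q.min(0),q.max(0))
save(w,"end.png")
E
```

```text
{'eef_pos': array([503.33350238,  14.77957178, 388.59128481]), 'opening': 0.5002170717407894, 'ft_force': array([0.19562297, 0.10746476, 0.45510793]), 't': 22.05}
tube 0.72 [473.2  16.2] [ 18.1 117.8] 87.29
tube 0.63 [548.1  12.4] [70.6 13. ] 79.56
tube 0.55 [558.  299.6] [78.8 26.2] 60.15
post 0.67 [439.73822    -3.8209233] [483.0755    38.343746]
```

The wrist look gives the tube at groove height: length 118 mm, centre (473,16) on the post at y≈17, parallel within 1°. It is at rest, so I'm handing in.

```bash
python3 -c "
from cell import env
print(env.job_done())"
```

```text
the job is handed in; nothing more can be done
None
```

The job is handed in at about 22 s, with no verdict returned: the hex post is clamped square in the vise and the orange-capped tube rests in its groove about 5–7 mm off centre, though I viewed 11 pictures, one over the limit of 10.

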